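# Check the paint on a rivet box lid

### The arm

A 7-joint arm with a two-finger parallel gripper is mounted at the origin on the work surface. World frame = base frame: x ahead of the robot, y to its left, z up, the work surface at z = 0. Lengths are in m, angles in rad, forces in N, time in s.
With the tool pointing down it reaches from about 0.425 to 0.925 m from the base axis. Payload 6.8 kg.
Tool frame: the origin (TCP) lies at the very end of the fingers, on their centre line; the grasp point (between the pads) lies behind it (r.hold_point_z is the z of the grasp point in the tool frame, in m); z points along the fingers, y is the direction in which the jaws open and shut (so a half turn about z gives the same grasp; the last joint's range is limited). The gripper opens to 88 mm and grips with 3 to 60 N. Pads are 20 mm wide; open, the fingers measure 115 mm over their backs; the gripper's body (75 mm by 178 mm) begins 61 mm behind the grasp point.
Start: joints at [1.026, 0.477, 0.022, 1.555, -0.011, 1.109, -0.083], TCP at [0.286, -0.612, 0.223] pointing down, gripper open.
Joint ranges: [-2.96, 2.96], [-0.34, 2.1], [-1.41, 1.46], [0.24, 2.44], [-1.37, 4.51], [0.17, 1.92], [-2.96, 2.96]. Speed limits (rad/s): [2.39, 2.39, 3.14, 3.14, 3.14, 3.14, 3.14].

### API

Orientations are given as a 3x3 rotation matrix whose columns are the frame's x, y, z axes.
In Python, from station import r gives the robot as it stands.
- The arm moves only by the tool carry_out, never from a script. Its argument "increments" is a list of rows, each a list of 7 numbers: the shift along the tool's x, y, z in units of 25 mm (1.0 is 25 mm), then the turn, a rotation vector about the tool's x, y, z in degrees, then the closure, from 0 (fully open) to 1 (shut). A call has 1 to 5 rows; each row shifts and turns the commanded pose from where the row before left it, along the tool's axes as they then stand; what a row does not reach is not made up. A row lasts 1/8 s, in which the tool goes at most 62.5 mm and 10.7 degrees, less where a joint would pass 70% of its speed; a pose out of reach is approached as far as the arm can. A call is refused whole if a number of a shift passes 1 or a number of a turn 10.7, either way. A call with a gripper value outside its range is refused whole. The fingers move at their own pace and stop on an object; "newtons" is the grip in N (left out, the last holds). Time passes only in rows, so rows that do not move let the fingers close. It gives the time, the measured TCP pose, the force and the opening at its end, in the units of the state.
- r.get_state(): the state, without advancing time (a new reading comes with each control period).
- r.grab_frame(name): name is "scene" or "side" or "wrist"; returns the picture (420x560x3 uint8, red, green, blue); there is no depth.
- r.camera_model(name): a dict with "vertical_fov" (degrees; the focal length in pixels is half the picture's height over the tangent of half this angle, whatever the lens; pixels are square), "cx", "cy" (the principal point, pixels), "world_from_camera" (4x4, takes a point from camera to world coordinates). Camera axes: x right, y down, z forward; pixel columns grow to the right and rows downward; lengths in m; the calibration is good to about 2 mm. The wrist camera is an equidistant fisheye: a pixel r from the principal point sees the ray r / f radians off the axis. A picture is of the moment at which its call begins: read the wrist's pose just before it. camera_model takes no time and is no camera call; for the wrist camera it gives the pose at the moment of the call.
- r.job_done(): hands the job in, once; it reports no verdict.
The state is a dict: "t": time; "q": joint angles; "joint_velocities": joint speeds; "tau": joint torques, N m; "tool_pos": TCP position; "eef_rot": TCP orientation; "contact_force": force on the tool from outside, world axes, zero at the start; "torque": the same for the moment, N m; "opening": finger opening in m.
Only numpy, scipy, OpenCV 4.12 (cv2) and the standard library are available. Lean on these libraries where they do the work, as an engineer would, in place of code of your own. Each camera call takes 0.05 s, during which the arm holds its last target.

### The job

First shut the propped-open lid of the loaded rivet box fully, then lift the blue paint-thickness probe out of its stand. Hold the probe upright with its white spring tip on the yellow spot on the closed lid, pressing lightly so that the tip is pushed about half-way in, and finish while still holding it there. Leave the cup, washers, hammer and hand squeezer where they are.

Things in the scene. Friction and masses are not known exactly. Their poses are not given: they have to be found in the camera images.
- rivet_box: The only open one of three olive steel rivet boxes (left, middle or right), fixed to the bench. 130 (x) x 150 (y) x 60 mm high without lid. Origin: centre of its underside, on the bench. Hinge on its +x side; -x (towards the robot) is the front. The other two are alike, shut, fixed, 66 mm high with lid, and can stand only 20 mm beside it.
- lid (a joint): Opening angle of the lid of the open box, rad: 0 = shut and level on the box, grows as the front edge rises (1.57 = straight up, stop at 1.7). Starts between 0.9 and 1.3. The hinge is stiff: the lid (0.3 kg) stays where it is left, and has to be pushed all the way down; pushing near the front edge takes about 1 to 4 N. The box carries it rigidly when shut.
- lid_hinge (a point): Midpoint of the hinge line, on the lid's underside at the box's +x top edge (60 mm above the bench). The hinge line runs along its y. The axes turn with the lid: -x runs along the lid from the hinge to the front edge, z is normal to its outer face. The lid plate is 130 mm (x) x 150 mm (y) x 6 mm thick.
- lid_tongue (a point): Centre of the outer (upper) face of the 45 mm wide, 6 mm thick tongue in the middle of the lid's front edge; it sticks out 21 mm past the edge, and this point is 140 mm from the hinge line. Axes turn with the lid.
- mark (a point): Centre of the yellow spot, 24 mm in diameter, in the middle of the lid's outer (upper) face, 65 mm from the hinge line; 66 mm above the bench when the lid is shut. z is normal to the face. There is only this one yellow spot.
- stand: Grey block 80 x 80 x 45 high, fixed to the bench, with a 20 mm hole straight down through its middle, in which the probe stands upright. Origin: centre of its underside.
- probe: Blue probe, 0.18 kg, 120 mm long. Origin on its axis, at the underside of its collar (d 34, z 0 to 6 mm), which rests on the stand; z points along the axis away from the tip, up in the stand. Square blue handle 26 x 26, faces across x and y, z 6 to 78: grip at z = 45. Black cap to z = 82. Steel nose d 16 to z = -26, white spring tip to z = -38. Lift straight up 45 mm to clear the stand.
- probe_tip (a point): End of the probe's white spring tip (8 mm in diameter), on the axis, 38 mm below the probe's origin when not pressed. Moves with the tip.
- plunger (a joint): How far the spring tip is pushed into the nose, m: 0 = out, stop at 0.012. The spring pushes with about 1 N at the start and 350 N/m beyond that, so about 3 N half-way in.
- cup: White porcelain cup, 76 mm across, 75 mm high, standing loose on the bench. Origin: centre of its underside. Leave alone.
- washer_stack: Stack of round aluminium washer plates, 68 mm across, 30 mm high, loose. Origin: centre of its underside. Leave alone.
- hammer: Copper-faced hammer lying on the bench, 260 mm long along x, handle to -x. Leave alone.
- squeezer: Steel hand squeezer lying on the bench like a big pair of pliers, 270 mm long along x, handles to -x, about 95 mm wide. Leave alone.
Things that resemble listed ones, but are neither listed nor needed, are in the scene too. Leave any pink look-alike of the probe alone.

How it is judged:
By the outcome, as a careful person would: the job done as asked, in the order asked, and still so for the second after the job is handed in, while the arm keeps its last pose, push and grip.
It also fails if it takes over 58 s, if anything falls off the work surface, if the arm or the gripper's body presses on something with over 40 N, if the wrist force passes 120 N, or if a joint passes its speed limit or range.

## Working session

There is one attempt and no reset: what is moved stays moved. The work goes in short steps, Python scripts to look and compute and a tool call to move; the robot and the scene stay as the last step left them, time stands still between calls to the robot, and variables do not carry over. Pictures are saved under pics/ and viewed, and the job is handed in when it is done.

Besides the shell and the picture viewer there is one more tool, called after "Emit:" as name(argument=value, ...), one argument or row to a line, values as JSON. carry_out: Moves the arm, as the interface text tells. Its arguments: {"type":"object","properties":{"increments":{"type":"array"},"newtons":{"type":"number"}},"required":["increments"]}

```bash
ls; mkdir -p pics
python3 - <<'E'
from station import r
import cv2
s=r.get_state(); print({k:(v if not hasattr(v,'round') else v) for k,v in s.items()}); print(r.hold_point_z)
for n in ["scene","side","wrist"]:
    m=r.camera_model(n); print(n,m)
    im=r.grab_frame(n); cv2.imwrite(f"pics/{n}0.png",im[:,:,::-1])
E
```

```text
pics
{'t': 0.0, 'q': array([ 1.02589029,  0.47777672,  0.02235322,  1.5564503 , -0.011496  ,
        1.10930312, -0.08313171]), 'joint_velocities': array([-2.37776425e-04,  7.38355268e-04,  1.15426616e-03,  1.50558025e-03,
       -7.81465986e-05,  1.02173468e-03, -7.08149362e-04]), 'tau': array([ 1.17826890e-03, -5.82855713e+01,  1.53524715e+00, -2.72610515e+01,
       -5.42808766e-02,  1.70278834e-02,  1.42430895e-04]), 'tool_pos': array([ 0.28527698, -0.61108331,  0.22169816]), 'eef_rot': array([[ 9.06116002e-01,  4.23028360e-01, -8.93043005e-04],
       [ 4.23029279e-01, -9.06114647e-01,  1.57331398e-03],
       [-1.43642912e-04, -1.80338832e-03, -9.99998364e-01]]), 'contact_force': array([ 0.1436821 , -1.05064915, -0.7467696 ]), 'torque': array([-0.00413035, -0.01114643,  0.00406054]), 'opening': 0.08780423888487617}
-0.0187
scene {'vertical_fov': 54.02701991638587, 'cx': 281.2112880568523, 'cy': 209.22674752470814, 'world_from_camera': array([[-0.24627523,  0.79805969, -0.54995385,  1.08997525],
       [ 0.96917884,  0.20652721, -0.13430892,  0.15085038],
       [ 0.0063939 , -0
[... 212 characters left out ...]
array([[-0.8998692 , -0.26095839,  0.34947981,  0.12681589],
       [-0.43573588,  0.50255541, -0.74670765,  0.88669291],
       [ 0.01922666, -0.8242201 , -0.56594307,  0.72842306],
       [ 0.        ,  0.        ,  0.        ,  1.        ]])}
wrist {'vertical_fov': 65.70646984690485, 'cx': 278.238523654045, 'cy': 207.97789854144995, 'world_from_camera': array([[ 4.22898678e-01, -8.67801276e-01, -2.60916946e-01,
         3.56488102e-01],
       [-9.06176498e-01, -4.05284315e-01, -1.20784018e-01,
        -5.76785347e-01],
       [-9.29021065e-04,  2.87516206e-01, -9.57775322e-01,
         3.83244795e-01],
       [ 0.00000000e+00,  0.00000000e+00,  0.00000000e+00,
         1.00000000e+00]])}
```

View pics/scene0.png

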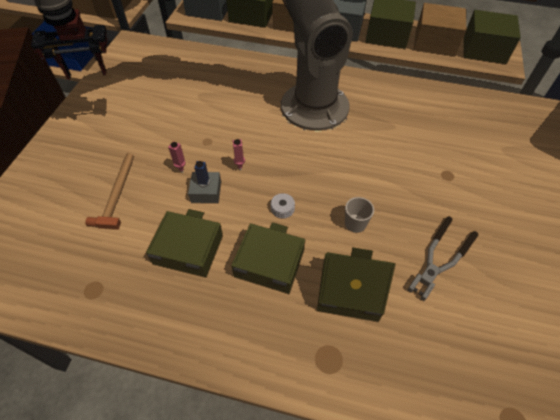

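View pics/side0.png

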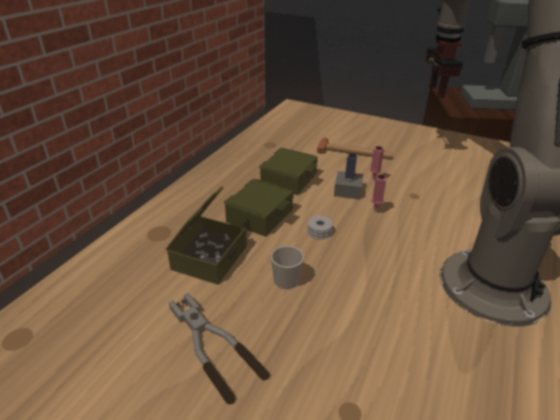

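View pics/wrist0.png

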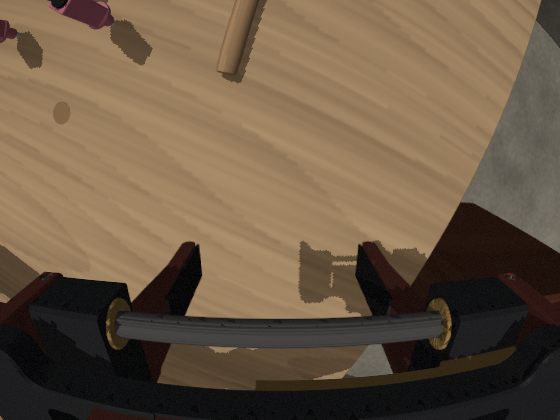

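Scene view: the open box is the right one, with the yellow spot at about (356,285). The blue probe in its stand is near (203,175), with pink look-alikes at (177,155) and (239,153). I'll zoom in for pixel measurements.

```bash
cat > h.py <<'E'
import numpy as np, cv2
from station import r
def model(n):
    m=r.camera_model(n); m=dict(m); m['f']=210/np.tan(np.radians(m['vertical_fov'])/2); m['n']=n; return m
def ray(m,u,v):
    x=(u-m['cx']);y=(v-m['cy']);f=m['f']
    if m['n']=='wrist':
        rr=np.hypot(x,y);th=rr/f;d=np.array([x/rr*np.sin(th),y/rr*np.sin(th),np.cos(th)]) if rr>0 else np.array([0,0,1.])
    else: d=np.array([x/f,y/f,1.])
    d/=np.linalg.norm(d);T=m['world_from_camera'];return T[:3,3],T[:3,:3]@d
def onz(m,u,v,z):
    o,d=ray(m,u,v);return o+d*(z-o[2])/d[2]
def tri(a,b):
    (o1,d1),(o2,d2)=a,b
    A=np.stack([d1,-d2],1);s=np.linalg.lstsq(A,o2-o1,rcond=None)[0]
    p,q=o1+s[0]*d1,o2+s[1]*d2;return (p+q)/2,np.linalg.norm(p-q)
def proj(m,p):
    T=m['world_from_camera'];c=T[:3,:3].T@(np.asarray(p)-T[:3,3]);f=m['f']
    if m['n']=='wrist':
        rr=np.hypot(c[0],c[1]);th=np.arctan2(rr,c[2]);return np.array([m['cx']+f*th*c[0]/rr,m['cy']+f*th*c[1]/rr])
    return np.array([m['cx']+f*c[0]/c[2],m['cy']+f*c[1]/c[2]])
def st():
    s=r.get_state();print('t',round(s['t'],3),'p',s['tool_pos'].round(4),'F',s['contact_force'].round(2),'op',round(s['opening'],4));print(s['eef_rot'].round(4).tolist());return s
E
python3 - <<'E'
import cv2
a=cv2.imread('pics/scene0.png');b=cv2.imread('pics/side0.png')
def crop(im,x0,y0,w,h,k,n): cv2.imwrite(n,cv2.convertScaleAbs(cv2.resize(im[y0:y0+h,x0:x0+w],None,fx=k,fy=k,interpolation=cv2.INTER_CUBIC),alpha=1.8,beta=15))
crop(a,310,190,120,140,4,'pics/c1.png');crop(b,150,170,130,120,5,'pics/c2.png')
crop(a,150,120,120,100,6,'pics/c3.png');crop(b,310,120,100,100,6,'pics/c4.png')
E
```

```text
(no output)
```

View pics/c1.png

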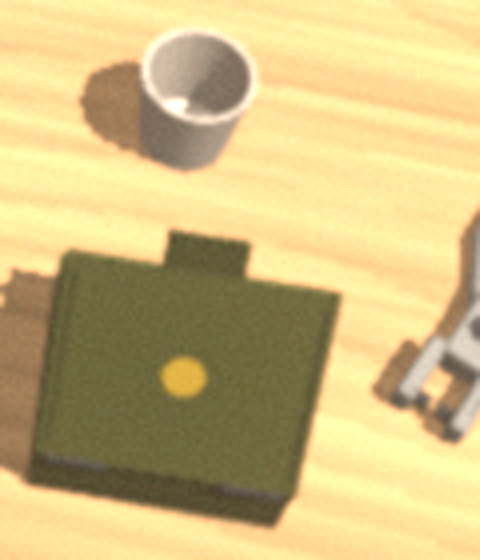

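View pics/c2.png

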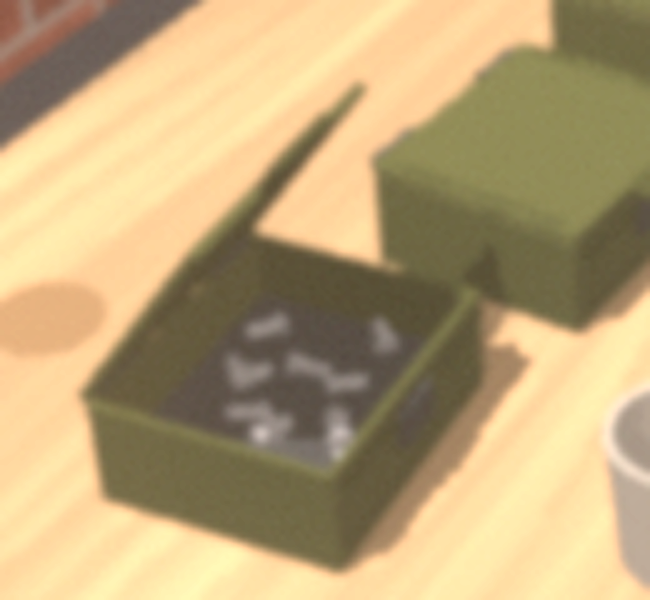

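View pics/c3.png

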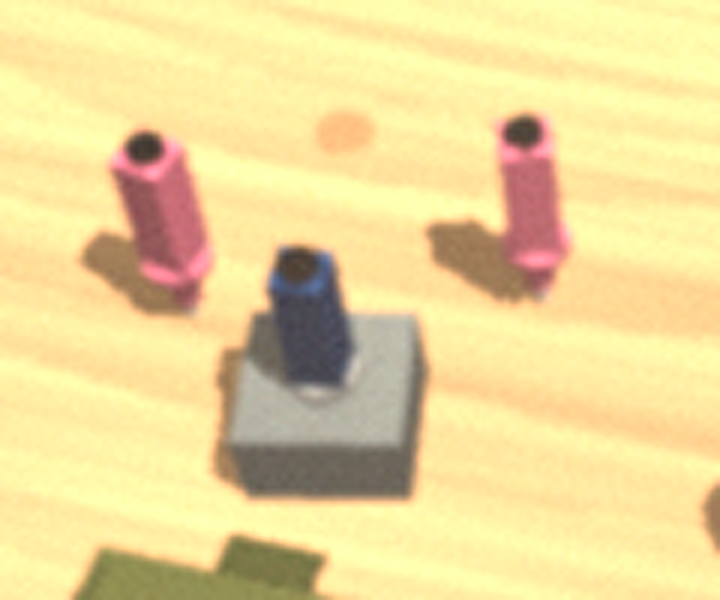

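View pics/c4.png

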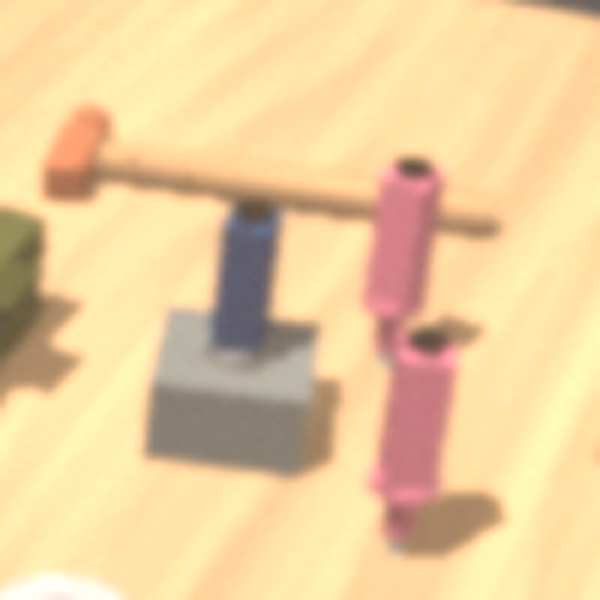

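```bash
cat > m1.py <<'E'
from h import *
S=model('scene');D=model('side')
a=cv2.imread('pics/scene0.png');b=cv2.imread('pics/side0.png')
cs=[(167,248.6),(217.4,264.4),(245.6,228.4),(201,217.6)]
P=np.array([onz(D,u,v,.06) for u,v in cs]); print('rim B+,F+,F-,B-\n',P.round(4))
print('edges',[np.linalg.norm(P[i]-P[(i+1)%4]).round(4) for i in range(4)])
c=P.mean(0); ex=(P[0]-P[1])+(P[3]-P[2]);ey=(P[0]-P[3])+(P[1]-P[2]);print('yaw',np.degrees(np.arctan2(ex[1],ex[0])),np.degrees(np.arctan2(-ey[0],ey[1])),'c',c)
# bottoms of back side in scene z=.06 at the lid hinge
for p in [(319.5,304.3),(382.5,314.3)]: print('hinge scene',onz(S,*p,.066).round(4))
yaw=np.arctan2(-ey[0],ey[1]);ey=np.array([-np.sin(yaw),np.cos(yaw),0]);exx=np.array([np.cos(yaw),np.sin(yaw),0])
hinge=c+exx*.065
hsv=cv2.cvtColor(a,cv2.COLOR_BGR2HSV)
m=cv2.inRange(hsv[230:330,310:410],(15,150,80),(35,255,255));M=cv2.moments(m,True);u,v=310+M['m10']/M['m00'],230+M['m01']/M['m00'];print('mark',u,v,M['m00'])
o,d=ray(S,u,v)
def lidp(u,v,off):
    o,d=ray(S,u,v);t=((hinge+ey*off-o)@ey)/(d@ey);p=o+t*d-hinge;return -p@exx,p[2]
print('mark in plane',lidp(u,v,0),np.hypot(*lidp(u,v,0)),np.degrees(np.arctan2(*lidp(u,v,0)[::-1])))
for th in (.9,1.0,1.1,1.2,1.3):
  f=lambda L,off,t=.006: hinge+(-exx*np.cos(th)+np.array([0,0,np.sin(th)]))*L+ (exx*np.sin(th)+np.array([0,0,np.cos(th)]))*t+ey*off
  print(th,'mark',proj(S,f(.065,0)).round(1),'corners',[proj(S,f(.13,s)).round(1) for s in(-.075,.075)],'tongue',proj(S,f(.151,-.0225)).round(1),proj(S,f(.151,.0225)).round(1),'side',proj(D,f(.151,-.0225)).round(1),proj(D,f(.13,.075)).round(1))
# probe
def topd(im,x0,y0,w,h,lo,hi):
    hs=cv2.cvtColor(im,cv2.COLOR_BGR2HSV)[y0:y0+h,x0:x0+w];m=cv2.inRange(hs,lo,hi);M=cv2.moments(m,True);ys,xs=np.nonzero(m);return x0+M['m10']/M['m00'],y0+M['m01']/M['m00'],M['m00'],x0+xs.min(),x0+xs.max(),y0+ys.min(),y0+ys.max()
print(topd(a,185,150,40,50,(105,100,30),(130,255,255)));print(topd(b,340,145,22,40,(105,80,30),(130,255,255)))
# cap centre clicked
cs=(150+298/6,120+265/6);cd=(310+256/6,120+210/6);print('cap',tri(ray(S,*cs),ray(D,*cd)))
for z in(.127,):print(onz(S,*cs,z),onz(D,*cd,z))
# stand top corners
for q in [(252,317),(418,317),(410,443),(230,440)]:print('st S',onz(S,150+q[0]/6,120+q[1]/6,.045).round(4))
for q in [(172,312),(318,324),(304,402),(157,384)]:print('st D',onz(D,310+q[0]/6,120+q[1]/6,.045).round(4))
E
python3 m1.py
```

```text
rim B+,F+,F-,B-
 [[0.7076 0.2931 0.06  ]
 [0.573  0.2857 0.06  ]
 [0.5835 0.1419 0.06  ]
 [0.7083 0.1549 0.06  ]]
edges [np.float64(0.1348), np.float64(0.1442), np.float64(0.1255), np.float64(0.1383)]
yaw 4.505071379301757 2.2629107986256507 c [0.64311747 0.2188962  0.06      ]
hinge scene [0.7235 0.1541 0.066 ]
hinge scene [0.7113 0.2966 0.066 ]
mark 355.6 283.65555555555557 90.0
mark in plane (np.float64(0.020761864387611555), np.float64(0.07822598893666532)) 0.08093429654953986 75.13589056208868
0.9 mark [354.7 282. ] corners [array([326.4, 249.2]), array([394.8, 262. ])] tongue [351.8 244.9] [372.5 248.7] side [218.2 194.1] [189.9 221.6]
1.0 mark [354.6 283.7] corners [array([325.9, 251.9]), array([395.3, 265. ])] tongue [351.7 248. ] [372.7 251.9] side [213.1 189.8] [185.2 217.7]
1.1 mark [354.5 285.6] corners [array([325.4, 255.2]), array([395.7, 268.5])] tongue [351.5 251.8] [372.8 255.8] side [207.8 185.9] [180.4 214.1]
1.2 mark [354.4 287.7] corners [array([324.8, 259.1]), array([395.9, 272.7])] tongue [351.1 256.3] [372.7 260.4] side [202.3 182.4] [175.4 210.9]
1.3 mark [35
[... 275 characters left out ...]
 in <module>
    print(topd(a,185,150,40,50,(105,100,30),(130,255,255)));print(topd(b,340,145,22,40,(105,80,30),(130,255,255)))
                                                                  ~~~~^^^^^^^^^^^^^^^^^^^^^^^^^^^^^^^^^^^^^^^^^^^
  File "m1.py", line 23, in topd
    hs=cv2.cvtColor(im,cv2.COLOR_BGR2HSV)[y0:y0+h,x0:x0+w];m=cv2.inRange(hs,lo,hi);M=cv2.moments(m,True);ys,xs=np.nonzero(m);return x0+M['m10']/M['m00'],y0+M['m01']/M['m00'],M['m00'],x0+xs.min(),x0+xs.max(),y0+ys.min(),y0+ys.max()
                                                                                                                                       ~~~~~~~~^~~~~~~~~
ZeroDivisionError: float division by zero
```

```bash
sed -i '/^print(topd/d' m1.py; python3 m1.py | tail -12
```

```text
1.2 mark [354.4 287.7] corners [array([324.8, 259.1]), array([395.9, 272.7])] tongue [351.1 256.3] [372.7 260.4] side [202.3 182.4] [175.4 210.9]
1.3 mark [354.2 290.1] corners [array([324. , 263.5]), array([396. , 277.3])] tongue [350.6 261.5] [372.5 265.6] side [196.8 179.4] [170.3 208.1]
cap (array([ 0.43870054, -0.23550929,  0.123785  ]), np.float64(0.0043657587106469735))
[ 0.44349822 -0.23227596  0.127     ] [ 0.43657487 -0.23331001  0.127     ]
st S [ 0.4167 -0.2795  0.045 ]
st S [ 0.3967 -0.2024  0.045 ]
st S [ 0.4691 -0.1812  0.045 ]
st S [ 0.4883 -0.2625  0.045 ]
st D [ 0.4813 -0.2574  0.045 ]
st D [ 0.4099 -0.2811  0.045 ]
st D [ 0.3929 -0.2044  0.045 ]
st D [ 0.4633 -0.1866  0.045 ]
```

```bash
cat >> h.py <<'E'
from scipy.spatial.transform import Rotation as Ro
def plan(p,yaw,n,g,pos=None,rot=None,q=.01):
    """yaw deg of tool x in world, tool down; n rows"""
    s=r.get_state();P=np.array(s['tool_pos'] if pos is None else pos);R=np.array(s['eef_rot'] if rot is None else rot)
    y=np.radians(yaw);X=np.array([np.cos(y),np.sin(y),0]);Z=np.array([0,0,-1.]);T=np.stack([X,np.cross(Z,X),Z],1)
    for i in range(n):
        d=R.T@(np.array(p)-P)/(n-i)/.025; w=np.degrees(Ro.from_matrix(R.T@T).as_rotvec())/(n-i)
        d=np.round(d/q)*q; w=np.round(w/.1)*.1
        print([round(float(v),2) for v in [*d,*w]]+[g],',' if (i+1)%5 else '\n')
        P=P+R@d*.025;R=R@Ro.from_rotvec(np.radians(w)).as_matrix()
    print('end',P.round(4))
E
python3 -c "
from h import *
plan((.43,-.232,.27),15,15,0)
st()"
```

```text
[0.78, -0.75, -0.13, -0.0, 0.0, 0.7, 0] ,
[0.77, -0.76, -0.13, -0.0, 0.0, 0.7, 0] ,
[0.76, -0.77, -0.13, -0.0, 0.0, 0.7, 0] ,
[0.75, -0.78, -0.13, -0.0, 0.0, 0.7, 0] ,
[0.74, -0.79, -0.13, -0.0, 0.0, 0.7, 0] 

[0.73, -0.8, -0.13, -0.0, 0.0, 0.7, 0] ,
[0.72, -0.81, -0.13, -0.0, 0.0, 0.6, 0] ,
[0.71, -0.82, -0.12, -0.0, 0.0, 0.7, 0] ,
[0.7, -0.82, -0.13, -0.0, 0.0, 0.6, 0] ,
[0.69, -0.83, -0.12, -0.0, 0.0, 0.7, 0] 

[0.68, -0.84, -0.13, -0.0, 0.0, 0.6, 0] ,
[0.67, -0.85, -0.12, -0.0, 0.0, 0.7, 0] ,
[0.66, -0.86, -0.13, -0.0, 0.0, 0.6, 0] ,
[0.66, -0.86, -0.12, -0.0, 0.0, 0.7, 0] ,
[0.65, -0.87, -0.13, -0.1, 0.0, 0.6, 0] 

end [ 0.4301 -0.2321  0.27  ]
t 0.15 p [ 0.2853 -0.6112  0.2219] F [ 0.53 -0.67 -0.82] op 0.0879
[[0.9061, 0.423, -0.0006], [0.423, -0.9061, 0.0012], [-0.0001, -0.0013, -1.0]]
```

Emit:
carry_out(
  increments=[
    [0.78,-0.75,-0.13,0,0,0.7,0],
    [0.77,-0.76,-0.13,0,0,0.7,0],
    [0.76,-0.77,-0.13,0,0,0.7,0],
    [0.75,-0.78,-0.13,0,0,0.7,0],
    [0.74,-0.79,-0.13,0,0,0.7,0],
  ],
)

```text
t: 0.78
tool_pos: [0.3342, -0.4843, 0.2388]
eef_rot: [[0.93, 0.367, -0.0], [0.367, -0.93, 0.0], [-0.0, -0.0, -1.0]]
contact_force: [1.3, -1.2, 0.6]
opening: 0.0878
```

Emit:
carry_out(
  increments=[
    [0.73,-0.8,-0.13,0,0,0.7,0],
    [0.72,-0.81,-0.13,0,0,0.6,0],
    [0.71,-0.82,-0.12,0,0,0.7,0],
    [0.7,-0.82,-0.13,0,0,0.6,0],
    [0.69,-0.83,-0.12,0,0,0.7,0],
  ],
)

```text
t: 1.4
tool_pos: [0.3822, -0.358, 0.2546]
eef_rot: [[0.95, 0.312, -0.0], [0.312, -0.95, 0.0], [-0.0, -0.0, -1.0]]
contact_force: [-0.8, 0.5, -0.2]
opening: 0.088
```

Emit:
carry_out(
  increments=[
    [0.68,-0.84,-0.13,0,0,0.6,0],
    [0.67,-0.85,-0.12,0,0,0.7,0],
    [0.66,-0.86,-0.13,0,0,0.6,0],
    [0.66,-0.86,-0.12,0,0,0.7,0],
    [0.65,-0.87,-0.13,0,0,0.6,0],
  ],
)

```text
t: 2.02
tool_pos: [0.4303, -0.2315, 0.2703]
eef_rot: [[0.966, 0.259, -0.0], [0.259, -0.966, 0.0], [-0.0, -0.0, -1.0]]
contact_force: [0.8, 0.3, -0.3]
opening: 0.0875
```

Emit:
carry_out(
  increments=[
    [0,0,0,0,0,0,0],
  ],
)

```text
t: 2.15
tool_pos: [0.4311, -0.2306, 0.2706]
eef_rot: [[0.965, 0.263, 0.0], [0.263, -0.965, 0.0], [0.001, -0.0, -1.0]]
contact_force: [0.1, 0.1, -1.0]
opening: 0.0878
```

```bash
cat > snap.py <<'E'
import sys,pickle
from h import *
st(); m=model('wrist'); im=r.grab_frame('wrist'); n=sys.argv[1]
cv2.imwrite(f'pics/{n}.png',im[:,:,::-1]); pickle.dump(m,open(f'pics/{n}.pkl','wb'))
E
python3 snap.py w1
```

```text
t 2.15 p [ 0.4311 -0.2306  0.2706] F [ 0.06  0.06 -1.  ] op 0.0878
[[0.9648, 0.2631, 0.0005], [0.2631, -0.9648, 0.0003], [0.0005, -0.0001, -1.0]]
```

View pics/w1.png

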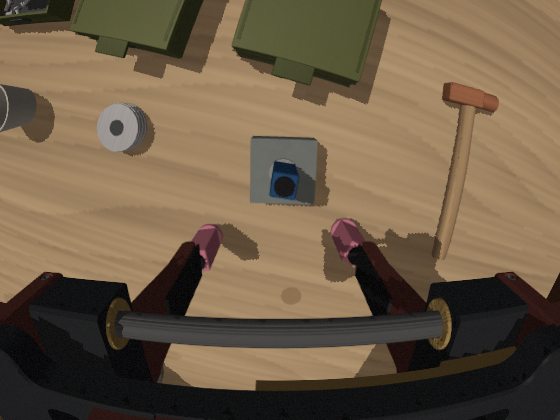

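Run:
```python
import cv2
a=cv2.imread('pics/w1.png')
cv2.imwrite('pics/w1c.png',cv2.convertScaleAbs(cv2.resize(a[120:270,190:380],None,fx=4,fy=4,interpolation=cv2.INTER_CUBIC),alpha=1.6,beta=10))
```

```text
(no output)
```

View pics/w1c.png

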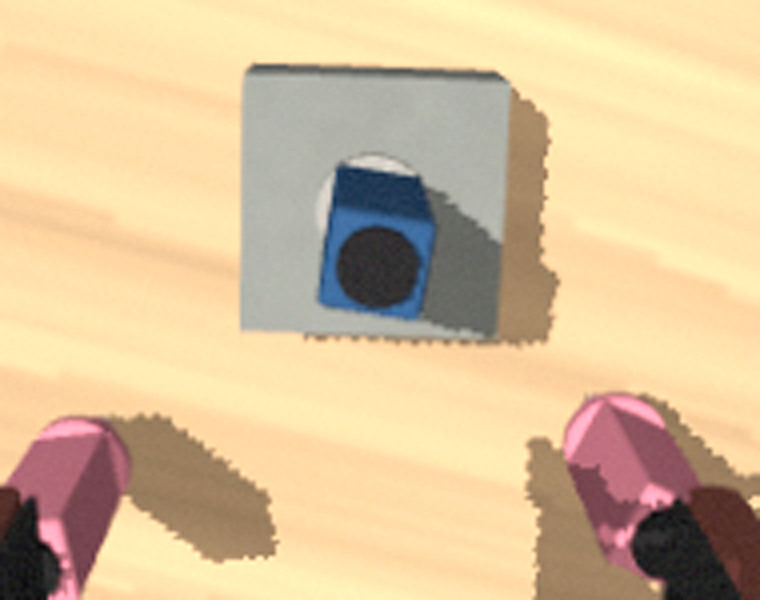

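Run:
```python
from h import *
import pickle
m=pickle.load(open('pics/w1.pkl','rb'));S=model('scene');D=model('side')
g=lambda x,y:(190+x/4,120+y/4)
P=np.array([onz(m,*g(*q),.123) for q in [(332,208),(436,222),(420,320),(318,304)]]);print(P.round(4),[np.linalg.norm(P[i]-P[(i+1)%4]).round(4) for i in range(4)])
ex=P[0]-P[3]+P[1]-P[2];ey=P[0]-P[1]+P[3]-P[2]
print('yaw',np.degrees(np.arctan2(ex[1],ex[0])),np.degrees(np.arctan2(-ey[0],ey[1])),'c',P.mean(0))
print('cap',onz(m,*g(378,266),.127))
for n,mm,c in(('S',S,(150+298/6,120+265/6)),('D',D,(310+256/6,120+210/6))): print(n,tri(ray(m,*g(378,266)),ray(mm,*c)))
Q=np.array([onz(m,*g(*q),.045) for q in [(248,70),(510,82),(498,341),(242,330)]]);print('stand',Q.round(4),Q.mean(0),[np.linalg.norm(Q[i]-Q[(i+1)%4]).round(4) for i in range(4)])
for q in [(60,545),(665,545)]: print('pink top',onz(m,*g(*q),.11))
for q in [(85,425),(610,400)]: print('pink low',onz(m,*g(*q),.03))
# height of stand's top from wrist+scene corner
for a,b in [((248,70),(230,440)),((510,82),(252,317))]:
    pass
for a,b,c in [((248,70),(410,443),(304+0,402)),((510,82),(230,440),(157,384)),((498,341),(252,317),(318,324)),((242,330),(418,317),(304,402))]:
    print('corner',onz(m,*g(*a),.045).round(3),tri(ray(m,*g(*a)),ray(S,150+b[0]/6,120+b[1]/6)))
```

```text
[[ 0.4511 -0.2188  0.123 ]
 [ 0.4544 -0.244   0.123 ]
 [ 0.4297 -0.247   0.123 ]
 [ 0.427  -0.2217  0.123 ]] [np.float64(0.0254), np.float64(0.0249), np.float64(0.0254), np.float64(0.0242)]
yaw 6.923119746076168 6.779926101542242 c [ 0.44055154 -0.2328524   0.123     ]
cap [ 0.44099358 -0.2330159   0.127     ]
S (array([ 0.4404307 , -0.23363402,  0.12333031]), np.float64(0.0007939351948682607))
D (array([ 0.4387942 , -0.23390281,  0.12581772]), np.float64(0.004093949333138559))
stand [[ 0.471  -0.1864  0.045 ]
 [ 0.4882 -0.2624  0.045 ]
 [ 0.4102 -0.282   0.045 ]
 [ 0.3927 -0.2043  0.045 ]] [ 0.44052896 -0.23377599  0.045     ] [np.float64(0.078), np.float64(0.0804), np.float64(0.0796), np.float64(0.0803)]
pink top [ 0.33837118 -0.17048155  0.11      ]
pink top [ 0.38240374 -0.33273998  0.11      ]
pink low [ 0.34259949 -0.1610607   0.03      ]
pink low [ 0.39692259 -0.32695406  0.03      ]
corner [ 0.471 -0.186  0.045] (array([ 0.46920923, -0.18409372,  0.04266936]), np.float64(0.005264391100350488))
corner [ 0.488 -0.262  0.045] (array([ 0.48820436, -0.26249759,  0.0448195 ]), np.float64(8.947927268596913e-05))
corner [ 0.41  -0.282  0.045] (array([ 0.40738168, -0.28477881,  0.03261236]), np.float64(0.00106288627591313))
corner [ 0.393 -0.204  0.045] (array([ 0.39108917, -0.20464759,  0.03814706]), np.float64(0.0010617323820017548))
```

```bash
python3 -c "
from h import *
plan((.715,.22,.275),3,20,1)"
```

```text
[0.79, -0.72, -0.01, 0.0, 0.0, 0.6, 1] ,
[0.78, -0.73, -0.01, 0.0, 0.0, 0.6, 1] ,
[0.77, -0.74, -0.01, 0.0, 0.0, 0.6, 1] ,
[0.76, -0.75, -0.01, 0.0, 0.0, 0.6, 1] ,
[0.75, -0.76, -0.01, 0.0, 0.0, 0.6, 1] 

[0.75, -0.76, -0.01, 0.0, 0.0, 0.6, 1] ,
[0.74, -0.77, -0.01, 0.0, 0.0, 0.6, 1] ,
[0.73, -0.78, -0.01, 0.0, 0.0, 0.6, 1] ,
[0.72, -0.79, -0.01, 0.0, 0.0, 0.6, 1] ,
[0.71, -0.8, -0.01, 0.0, 0.0, 0.6, 1] 

[0.71, -0.8, -0.01, 0.0, 0.0, 0.6, 1] ,
[0.7, -0.81, -0.01, 0.0, 0.0, 0.6, 1] ,
[0.69, -0.82, -0.01, 0.0, 0.0, 0.6, 1] ,
[0.68, -0.82, -0.01, 0.0, 0.0, 0.6, 1] ,
[0.67, -0.83, -0.01, 0.0, 0.0, 0.6, 1] 

[0.66, -0.84, -0.01, 0.0, 0.0, 0.6, 1] ,
[0.65, -0.85, -0.01, 0.0, 0.0, 0.6, 1] ,
[0.65, -0.85, -0.01, 0.0, 0.0, 0.6, 1] ,
[0.63, -0.86, -0.01, 0.0, 0.0, 0.7, 1] ,
[0.63, -0.87, -0.0, 0.0, 0.0, 0.6, 1] 

end [0.7151 0.22   0.275 ]
```

Emit:
carry_out(
  increments=[
    [0.79,-0.72,-0.01,0,0,0.6,1],
    [0.78,-0.73,-0.01,0,0,0.6,1],
    [0.77,-0.74,-0.01,0,0,0.6,1],
    [0.76,-0.75,-0.01,0,0,0.6,1],
    [0.75,-0.76,-0.01,0,0,0.6,1],
  ],
)

```text
t: 2.82
tool_pos: [0.5016, -0.1207, 0.2713]
eef_rot: [[0.979, 0.206, -0.001], [0.206, -0.979, -0.001], [-0.001, 0.0, -1.0]]
contact_force: [-0.2, -0.8, -0.3]
opening: 0.0412
```

Emit:
carry_out(
  increments=[
    [0.75,-0.76,-0.01,0,0,0.6,1],
    [0.74,-0.77,-0.01,0,0,0.6,1],
    [0.73,-0.78,-0.01,0,0,0.6,1],
    [0.72,-0.79,-0.01,0,0,0.6,1],
    [0.71,-0.8,-0.01,0,0,0.6,1],
  ],
)

```text
t: 3.45
tool_pos: [0.5734, -0.0081, 0.2724]
eef_rot: [[0.988, 0.154, -0.001], [0.154, -0.988, -0.001], [-0.001, 0.001, -1.0]]
contact_force: [-0.6, -1.1, -0.1]
opening: 0.0004
```

Emit:
carry_out(
  increments=[
    [0.71,-0.8,-0.01,0,0,0.6,1],
    [0.7,-0.81,-0.01,0,0,0.6,1],
    [0.69,-0.82,-0.01,0,0,0.6,1],
    [0.68,-0.82,-0.01,0,0,0.6,1],
    [0.67,-0.83,-0.01,0,0,0.6,1],
  ],
)

```text
t: 4.08
tool_pos: [0.6454, 0.1046, 0.2735]
eef_rot: [[0.995, 0.102, -0.001], [0.102, -0.995, -0.001], [-0.001, 0.001, -1.0]]
contact_force: [-0.6, 0.2, 0.8]
opening: 0.0006
```

Emit:
carry_out(
  increments=[
    [0.66,-0.84,-0.01,0,0,0.6,1],
    [0.65,-0.85,-0.01,0,0,0.6,1],
    [0.65,-0.85,-0.01,0,0,0.6,1],
    [0.63,-0.86,-0.01,0,0,0.7,1],
    [0.63,-0.87,0,0,0,0.6,1],
  ],
)

```text
t: 4.7
tool_pos: [0.717, 0.2175, 0.2743]
eef_rot: [[0.999, 0.049, -0.001], [0.049, -0.999, -0.002], [-0.001, 0.002, -1.0]]
contact_force: [-0.5, -0.2, 0.6]
opening: 0.0005
```

Emit:
carry_out(
  increments=[
    [0,0,0,0,0,0,1],
  ],
)

```text
t: 4.82
tool_pos: [0.7162, 0.2196, 0.2737]
eef_rot: [[0.999, 0.052, -0.001], [0.052, -0.999, -0.0], [-0.001, 0.0, -1.0]]
contact_force: [-0.7, -0.3, -0.3]
opening: 0.0
```

```bash
python3 snap.py w2
```

```text
t 4.825 p [0.7162 0.2196 0.2737] F [-0.72 -0.33 -0.25] op 0.0
[[0.9986, 0.0522, -0.0015], [0.0522, -0.9986, -0.0003], [-0.0015, 0.0002, -1.0]]
```

View pics/w2.png

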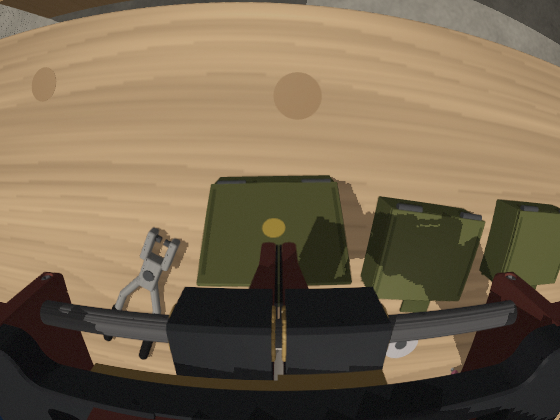

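Run:
```python
from h import *
import pickle
m=pickle.load(open('pics/w2.pkl','rb'));S=model('scene')
def blob(n,x0,x1,y0,y1):
    a=cv2.imread(n);hs=cv2.cvtColor(a,cv2.COLOR_BGR2HSV)[y0:y1,x0:x1];k=cv2.inRange(hs,(18,170,90),(30,255,255))
    M=cv2.moments(k,True);return x0+M['m10']/M['m00'],y0+M['m01']/M['m00'],M['m00']
u=blob('pics/w2.png',250,300,205,250);v=blob('pics/scene0.png',335,375,265,305);print(u,v)
print('mark',tri(ray(m,*u[:2]),ray(S,*v[:2])))
for q in [(215,181),(334,181)]: print('hinge edge',onz(m,*q,.066).round(4))
a=cv2.imread('pics/w2.png')
cv2.imwrite('pics/w2c.png',cv2.convertScaleAbs(cv2.resize(a[165:295,185:365],None,fx=4,fy=4,interpolation=cv2.INTER_CUBIC),alpha=1.8,beta=10))
```

```text
Traceback (most recent call last):
ZeroDivisionError: float division by zero
```

```bash
cat >> h.py <<'E'
def blob(n,x0,x1,y0,y1):
    a=cv2.imread(n);hs=cv2.cvtColor(a,cv2.COLOR_BGR2HSV)[y0:y1,x0:x1];k=cv2.inRange(hs,(17,140,85),(26,255,255))
    n,l,s,c=cv2.connectedComponentsWithStats(k);i=1+np.argmax(s[1:,4]);return x0+c[i][0],y0+c[i][1],s[i]
E
python3 - <<'E'
from h import *
import pickle
a=cv2.imread('pics/w2.png')
cv2.imwrite('pics/w2c.png',cv2.convertScaleAbs(cv2.resize(a[165:295,185:365],None,fx=4,fy=4,interpolation=cv2.INTER_CUBIC),alpha=1.8,beta=10))
h=cv2.cvtColor(a,cv2.COLOR_BGR2HSV);print(h[228,273],h[215,250]);h=cv2.cvtColor(cv2.imread('pics/scene0.png'),cv2.COLOR_BGR2HSV);print(h[284,356],h[284,340])
m=pickle.load(open('pics/w2.pkl','rb'));S=model('scene')
u=blob('pics/w2.png',250,300,205,250);v=blob('pics/scene0.png',335,375,265,305);print(u,v)
print('mark',tri(ray(m,*u[:2]),ray(S,*v[:2])))
for q in [(215,181),(334,181)]: print('hinge edge',onz(m,*q,.066).round(4))
E
```

```text
[ 22 164 151] [ 31 110  74]
[ 21 188 118] [ 25 127  52]
(np.float64(273.227027027027), np.float64(227.4837837837838), array([ 12,  13,  24,  20, 370], dtype=int32)) (np.float64(355.48809523809524), np.float64(283.79761904761904), array([15, 14, 12, 10, 84], dtype=int32))
mark (array([0.6750989 , 0.22325879, 0.1112795 ]), np.float64(0.0014023823178731434))
hinge edge [0.7129 0.2947 0.066 ]
hinge edge [0.7201 0.1554 0.066 ]
```

View pics/w2c.png

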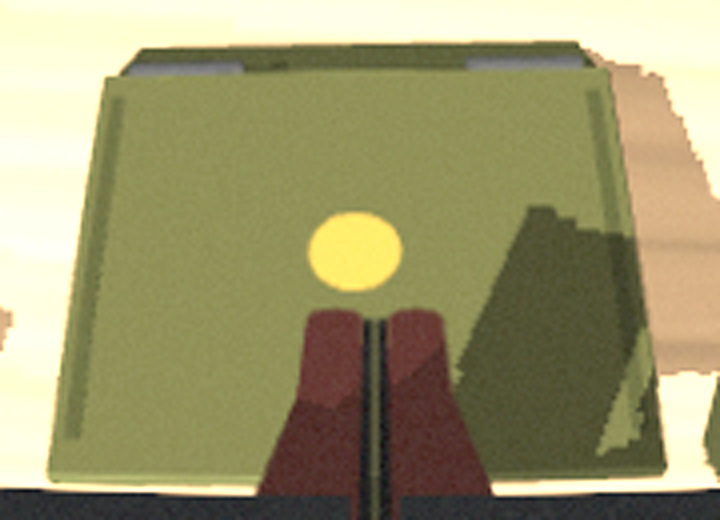

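Run:
```python
from h import *
import pickle
m=pickle.load(open('pics/w2.pkl','rb'));S=model('scene')
A=tri(ray(m,350.75,283.75),ray(S,326.25,253));B=tri(ray(m,197.5,283.75),ray(S,395,263.75));print(A,B)
# hinge back corners at lid's outer edge
C=tri(ray(m,185+608/4,165+70/4),ray(S,319.5,304.3));D=tri(ray(m,185+108/4,165+77/4),ray(S,382.5,314.3));print(C,D)
```

```text
(array([0.63964371, 0.1450878 , 0.16021289]), np.float64(0.0030489982947608366)) (array([0.63735531, 0.29288847, 0.17297864]), np.float64(6.0382538000512506e-05))
(array([0.71920581, 0.15241653, 0.06033189]), np.float64(0.005050586120814051)) (array([0.70673852, 0.29931507, 0.05575928]), np.float64(0.0020287641448419784))
```

Run:
```python
from h import *
plan((.668,.218,.178),3.2,5,1)
s=r.get_state();P=np.array([.668,.218,.178]);R=s['eef_rot']
for i,th in enumerate(np.r_[np.linspace(.95,0.1,14),.0,-.02,-.035]):
    x=.712-.12*np.cos(th)+.006*np.sin(th)+.010;z=.06+.12*np.sin(th)+.006*np.cos(th)
    T=np.array([x,.217,z]);d=R.T@(T-P)/.025;d=d.round(2);print(round(th,3),T.round(4),d.tolist());P=P+R@d*.025
```

```text
[-0.38, -0.02, 0.77, 0.0, 0.0, -0.1, 1] ,
[-0.38, -0.02, 0.77, 0.0, 0.0, -0.0, 1] ,
[-0.39, -0.02, 0.77, 0.0, 0.0, -0.1, 1] ,
[-0.38, -0.02, 0.77, 0.0, 0.0, -0.0, 1] ,
[-0.39, -0.02, 0.76, 0.1, 0.1, -0.1, 1] 

end [0.6679 0.218  0.178 ]
0.95 [0.6571 0.217  0.1611] [-0.44, 0.02, 0.68]
0.885 [0.6506 0.217  0.1566] [-0.26, -0.02, 0.18]
0.819 [0.6444 0.217  0.1518] [-0.24, -0.01, 0.19]
0.754 [0.6386 0.217  0.1465] [-0.23, -0.01, 0.21]
0.688 [0.6331 0.217  0.1409] [-0.22, -0.01, 0.23]
0.623 [0.6281 0.217  0.1349] [-0.21, -0.01, 0.24]
0.558 [0.6234 0.217  0.1286] [-0.18, -0.01, 0.25]
0.492 [0.6191 0.217  0.122 ] [-0.17, -0.01, 0.26]
0.427 [0.6153 0.217  0.1152] [-0.16, -0.01, 0.28]
0.362 [0.6119 0.217  0.1081] [-0.13, -0.01, 0.28]
0.296 [0.609  0.217  0.1008] [-0.12, -0.0, 0.29]
0.231 [0.6066 0.217  0.0933] [-0.09, -0.01, 0.3]
0.165 [0.6046 0.217  0.0857] [-0.08, -0.0, 0.31]
0.1 [0.6032 0.217  0.078 ] [-0.06, -0.01, 0.31]
0.0 [0.602 0.217 0.066] [-0.04, 0.0, 0.47]
-0.02 [0.6019 0.217  0.0636] [-0.01, 0.0, 0.1]
-0.035 [0.6019 0.217  0.0618] [0.0, 0.0, 0.07]
```

Emit:
carry_out(
  increments=[
    [-0.38,-0.02,0.77,0,0,0,1],
    [-0.38,-0.02,0.77,0,0,0,1],
    [-0.39,-0.02,0.77,0,0,0,1],
    [-0.38,-0.02,0.77,0,0,0,1],
    [-0.39,-0.02,0.76,0,0,0,1],
  ],
)

```text
t: 5.5
tool_pos: [0.6676, 0.2163, 0.1786]
eef_rot: [[0.999, 0.049, 0.0], [0.049, -0.999, -0.002], [0.0, 0.002, -1.0]]
contact_force: [0.2, -0.3, -0.3]
opening: 0.0002
```

Emit:
carry_out(
  increments=[
    [-0.44,0.02,0.68,0,0,0,1],
    [-0.26,-0.02,0.18,0,0,0,1],
    [-0.24,-0.01,0.19,0,0,0,1],
  ],
)

```text
t: 5.88
tool_pos: [0.6452, 0.2167, 0.1537]
eef_rot: [[0.999, 0.049, 0.002], [0.049, -0.999, -0.001], [0.002, 0.001, -1.0]]
contact_force: [1.9, -1.6, 1.0]
opening: 0.0006
```

Emit:
carry_out(
  increments=[
    [-0.23,-0.01,0.21,0,0,0,1],
    [-0.22,-0.01,0.23,0,0,0,1],
    [-0.21,-0.01,0.24,0,0,0,1],
  ],
)

```text
t: 6.25
tool_pos: [0.6275, 0.2183, 0.1357]
eef_rot: [[0.999, 0.051, 0.0], [0.051, -0.999, 0.0], [0.0, 0.0, -1.0]]
contact_force: [1.1, -0.7, 0.6]
opening: 0.0006
```

Run:
```python
from h import *
st()
im=r.grab_frame('side');cv2.imwrite('pics/side1.png',cv2.resize(im[120:330,120:400,::-1],None,fx=2.5,fy=2.5))
```

```text
t 6.25 p [0.6275 0.2183 0.1357] F [ 1.06 -0.72  0.63] op 0.0006
[[0.9987, 0.0511, 0.0001], [0.0511, -0.9987, 0.0], [0.0001, 0.0, -1.0]]
```

View pics/side1.png

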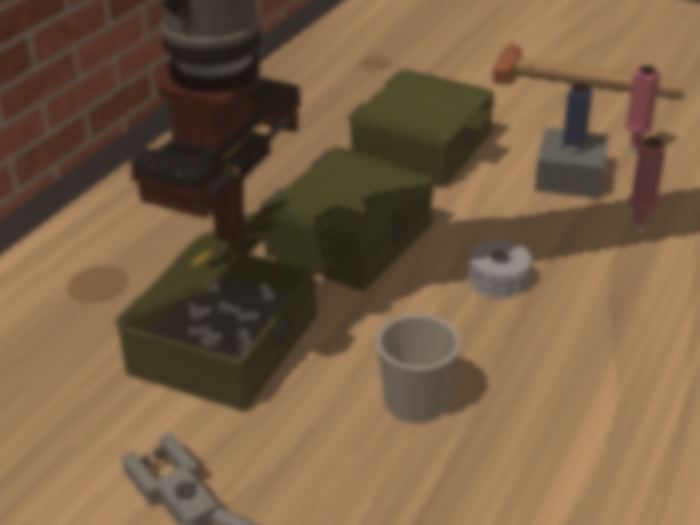

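The side view shows the finger tips on the lid's outer face near its front edge, with the lid about half down, so I'll continue.

Emit:
carry_out(
  increments=[
    [-0.18,-0.01,0.25,0,0,0,1],
    [-0.17,-0.01,0.26,0,0,0,1],
    [-0.16,-0.01,0.28,0,0,0,1],
    [-0.13,-0.01,0.28,0,0,0,1],
  ],
)

```text
t: 6.8
tool_pos: [0.6114, 0.2184, 0.1086]
eef_rot: [[0.999, 0.051, -0.0], [0.051, -0.999, -0.0], [-0.0, 0.0, -1.0]]
contact_force: [1.4, -1.4, 1.0]
opening: 0.0003
```

Emit:
carry_out(
  increments=[
    [-0.12,0,0.29,0,0,0,1],
    [-0.09,-0.01,0.3,0,0,0,1],
    [-0.08,0,0.31,0,0,0,1],
    [-0.06,0,0.31,0,0,0,1],
  ],
)

```text
t: 7.3
tool_pos: [0.6028, 0.2183, 0.0783]
eef_rot: [[0.999, 0.051, -0.0], [0.051, -0.999, -0.0], [-0.0, -0.0, -1.0]]
contact_force: [-0.4, -1.0, 1.4]
opening: 0.0006
```

Emit:
carry_out(
  increments=[
    [-0.04,0,0.3,0,0,0,1],
    [0,0,0.2,0,0,0,1],
    [0,0,0.04,0,0,0,1],
    [0,0,0,0,0,0,1],
  ],
)

```text
t: 7.8
tool_pos: [0.6017, 0.2183, 0.0663]
eef_rot: [[0.999, 0.051, -0.001], [0.051, -0.999, -0.0], [-0.001, 0.0, -1.0]]
contact_force: [-3.9, -1.8, 10.8]
opening: 0.0002
```

Emit:
carry_out(
  increments=[
    [0,0,0.06,0,0,0,1],
    [0,0,0,0,0,0,1],
  ],
)

```text
t: 8.05
tool_pos: [0.6018, 0.2183, 0.0662]
eef_rot: [[0.999, 0.051, -0.0], [0.051, -0.999, -0.001], [-0.0, 0.001, -1.0]]
contact_force: [-7.4, -3.8, 21.5]
opening: 0.0005
```

```bash
python3 -c "
from h import *
plan((.60,.21,.15),3.2,4,1)"
```

```text
[-0.02, 0.08, -0.84, 0.0, 0.0, -0.1, 1] ,
[-0.02, 0.08, -0.84, 0.0, 0.0, -0.1, 1] ,
[-0.02, 0.08, -0.84, 0.0, 0.0, -0.0, 1] ,
[-0.03, 0.09, -0.83, 0.0, 0.0, -0.1, 1] ,
end [0.6  0.21 0.15]
```

Emit:
carry_out(
  increments=[
    [0,0,-0.9,0,0,0,1],
    [0,0,-1,0,0,0,1],
    [0,0,-1,0,0,0,0.6],
    [0.3,0,-1,0,0,0,0.3],
    [0.4,0,-1,0,0,0,0],
  ],
)

```text
t: 8.68
tool_pos: [0.6195, 0.2194, 0.1871]
eef_rot: [[0.999, 0.051, -0.0], [0.051, -0.999, 0.0], [-0.0, -0.0, -1.0]]
contact_force: [0.5, 0.4, -0.3]
opening: 0.0268
```

Emit:
carry_out(
  increments=[
    [0.3,0,-1,0,0,0,0],
    [0,0,-1,0,0,0,0],
    [0,0,0,0,0,0,0],
  ],
)

```text
t: 9.05
tool_pos: [0.6281, 0.2204, 0.2382]
eef_rot: [[0.999, 0.051, 0.004], [0.051, -0.999, 0.002], [0.004, -0.002, -1.0]]
contact_force: [0.4, 0.1, 0.3]
opening: 0.0572
```

```bash
python3 snap.py w3
python3 - <<'E'
from h import *
import pickle
im=r.grab_frame('scene');cv2.imwrite('pics/scene3.png',im[:,:,::-1])
m=pickle.load(open('pics/w3.pkl','rb'))
u=blob('pics/w3.png',150,420,60,260);print(u, onz(m,u[0],u[1],.066))
E
```

```text
t 9.05 p [0.6281 0.2204 0.2382] F [0.44 0.06 0.26] op 0.0572
[[0.9987, 0.0511, 0.0036], [0.0511, -0.9987, 0.0019], [0.0037, -0.0017, -1.0]]
(np.float64(279.2116788321168), np.float64(173.04379562043795), array([118, 102,  23,  23, 411], dtype=int32)) [0.64517949 0.22152961 0.066     ]
```

View pics/w3.png

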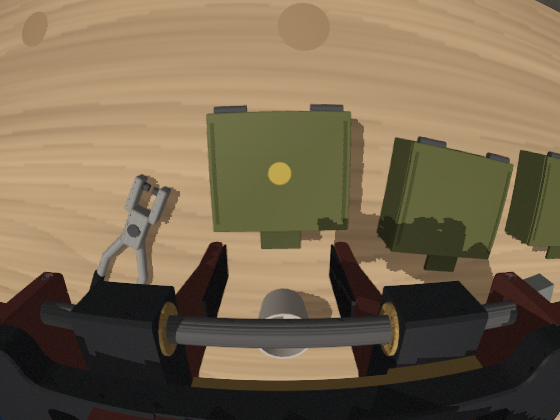

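View pics/scene3.png

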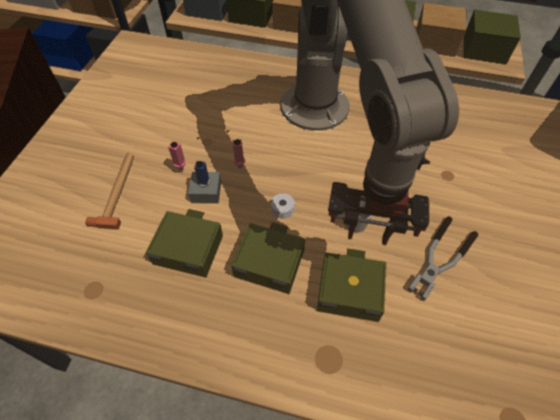

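Run:
```python
from h import *
import pickle
m=pickle.load(open('pics/w3.pkl','rb'));S=model('scene')
u=blob('pics/w3.png',150,420,60,260);v=blob('pics/scene3.png',335,375,265,305);print(v,onz(S,v[0],v[1],.066),tri(ray(m,*u[:2]),ray(S,*v[:2])))
plan((.4407,-.2332,.21),6.9,20,0)
```

```text
(np.float64(353.29906542056074), np.float64(280.2710280373832), array([ 13,  10,  12,  12, 107], dtype=int32)) [0.64492559 0.22016458 0.066     ] (array([0.6448996 , 0.22086083, 0.06552866]), np.float64(0.0013802846309370377))
[-0.42, 0.89, 0.05, 0.0, 0.0, -0.2, 0] ,
[-0.42, 0.88, 0.05, 0.0, 0.0, -0.2, 0] ,
[-0.42, 0.88, 0.05, 0.0, 0.0, -0.2, 0] ,
[-0.43, 0.88, 0.05, 0.0, 0.0, -0.2, 0] ,
[-0.43, 0.88, 0.05, 0.0, 0.0, -0.2, 0] 

[-0.43, 0.88, 0.05, 0.0, 0.0, -0.2, 0] ,
[-0.44, 0.88, 0.05, 0.0, 0.0, -0.2, 0] ,
[-0.44, 0.87, 0.05, 0.0, 0.0, -0.2, 0] ,
[-0.44, 0.87, 0.05, 0.0, 0.0, -0.2, 0] ,
[-0.45, 0.87, 0.05, 0.0, 0.0, -0.2, 0] 

[-0.45, 0.87, 0.05, 0.0, 0.0, -0.2, 0] ,
[-0.45, 0.87, 0.05, 0.0, 0.0, -0.2, 0] ,
[-0.45, 0.87, 0.05, 0.0, 0.0, -0.2, 0] ,
[-0.46, 0.87, 0.05, 0.0, 0.0, -0.2, 0] ,
[-0.46, 0.86, 0.05, 0.0, 0.0, -0.2, 0] 

[-0.46, 0.86, 0.06, 0.0, 0.0, -0.2, 0] ,
[-0.47, 0.86, 0.05, 0.0, 0.0, -0.2, 0] ,
[-0.47, 0.86, 0.06, 0.0, 0.0, -0.2, 0] ,
[-0.47, 0.86, 0.05, 0.0, 0.0, -0.2, 0] ,
[-0.47, 0.85, 0.06, 0.0, 0.0, -0.2, 0] 

end [ 0.4407 -0.2331  0.21  ]
```

Emit:
carry_out(
  increments=[
    [-0.42,0.89,0.05,0,0,-0.2,0],
    [-0.42,0.88,0.05,0,0,-0.2,0],
    [-0.42,0.88,0.05,0,0,-0.2,0],
    [-0.43,0.88,0.05,0,0,-0.2,0],
    [-0.43,0.88,0.05,0,0,-0.2,0],
  ],
)

```text
t: 9.78
tool_pos: [0.5792, 0.1054, 0.2283]
eef_rot: [[0.998, 0.069, -0.003], [0.069, -0.998, -0.001], [-0.003, 0.0, -1.0]]
contact_force: [0.1, -0.8, 0.0]
opening: 0.0879
```

Emit:
carry_out(
  increments=[
    [-0.43,0.88,0.05,0,0,-0.2,0],
    [-0.44,0.88,0.05,0,0,-0.2,0],
    [-0.44,0.87,0.05,0,0,-0.2,0],
    [-0.44,0.87,0.05,0,0,-0.2,0],
    [-0.45,0.87,0.05,0,0,-0.2,0],
  ],
)

```text
t: 10.4
tool_pos: [0.5325, -0.0075, 0.2222]
eef_rot: [[0.996, 0.086, -0.003], [0.086, -0.996, -0.0], [-0.003, -0.0, -1.0]]
contact_force: [0.4, 0.4, -0.0]
opening: 0.0878
```

Emit:
carry_out(
  increments=[
    [-0.45,0.87,0.05,0,0,-0.2,0],
    [-0.45,0.87,0.05,0,0,-0.2,0],
    [-0.45,0.87,0.05,0,0,-0.2,0],
    [-0.46,0.87,0.05,0,0,-0.2,0],
    [-0.46,0.86,0.05,0,0,-0.2,0],
  ],
)

```text
t: 11.02
tool_pos: [0.486, -0.1206, 0.2161]
eef_rot: [[0.995, 0.103, -0.002], [0.103, -0.995, 0.0], [-0.002, -0.001, -1.0]]
contact_force: [0.3, -0.7, -0.4]
opening: 0.0881
```

Emit:
carry_out(
  increments=[
    [-0.46,0.86,0.06,0,0,-0.2,0],
    [-0.47,0.86,0.05,0,0,-0.2,0],
    [-0.47,0.86,0.06,0,0,-0.2,0],
    [-0.47,0.86,0.05,0,0,-0.2,0],
    [-0.47,0.85,0.06,0,0,-0.2,0],
  ],
)

```text
t: 11.65
tool_pos: [0.4398, -0.2334, 0.2092]
eef_rot: [[0.993, 0.121, -0.002], [0.121, -0.993, 0.001], [-0.002, -0.001, -1.0]]
contact_force: [0.0, 0.6, -1.0]
opening: 0.0873
```

Emit:
carry_out(
  increments=[
    [0,0,0,0,0,0,0],
    [0,0,0,0,0,0,0],
  ],
)

```text
t: 11.9
tool_pos: [0.4411, -0.232, 0.21]
eef_rot: [[0.993, 0.121, -0.001], [0.121, -0.993, 0.001], [-0.001, -0.001, -1.0]]
contact_force: [-0.4, 1.3, -0.5]
opening: 0.0881
```

```bash
python3 snap.py w4
python3 - <<'E'
import cv2
a=cv2.imread('pics/w4.png')
cv2.imwrite('pics/w4c.png',cv2.convertScaleAbs(cv2.resize(a[120:270,190:380],None,fx=4,fy=4,interpolation=cv2.INTER_CUBIC),alpha=1.6,beta=10))
E
```

```text
t 11.9 p [ 0.4411 -0.232   0.21  ] F [-0.43  1.27 -0.49] op 0.0881
[[0.9926, 0.1212, -0.0009], [0.1212, -0.9926, 0.0009], [-0.0007, -0.001, -1.0]]
```

View pics/w4c.png

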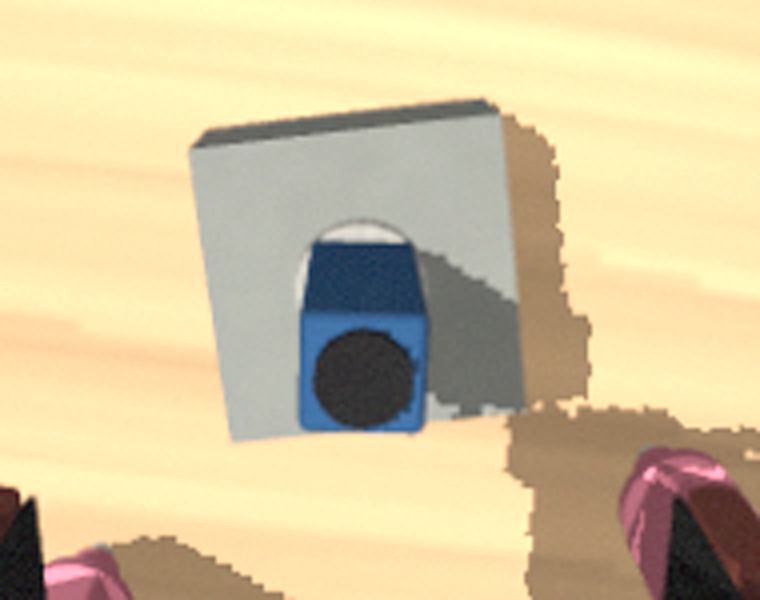

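Run:
```python
from h import *
import pickle
m=pickle.load(open('pics/w4.pkl','rb'));m1=pickle.load(open('pics/w1.pkl','rb'));S=model('scene')
print(onz(m,281,214.5,.127),tri(ray(m,281,214.5),ray(m1,284.5,186.5)),tri(ray(m,281,214.5),ray(S,150+298/6,120+265/6)))
P=np.array([onz(m,190+x/4,120+y/4,.123) for x,y in [(303,310),(429,312),(424,433),(300,430)]]);print(P.round(4),P.mean(0));ex=P[0]-P[3]+P[1]-P[2];print(np.degrees(np.arctan2(ex[1],ex[0])))
plan((.4407,-.2332,.0715),6.9,6,0)
```

```text
[ 0.44108468 -0.2329857   0.127     ] (array([ 0.44085156, -0.23304522,  0.12629915]), np.float64(5.5255320764364084e-05)) (array([ 0.44034202, -0.23354194,  0.12346238]), np.float64(0.001078549947201533))
[[ 0.4524 -0.2195  0.123 ]
 [ 0.455  -0.2442  0.123 ]
 [ 0.4296 -0.2468  0.123 ]
 [ 0.4272 -0.2216  0.123 ]] [ 0.4410296  -0.23302733  0.123     ]
5.292976844789568
[-0.01, 0.01, 0.92, -0.0, 0.0, 0.0, 0] ,
[-0.0, 0.01, 0.93, -0.0, 0.0, 0.0, 0] ,
[-0.01, 0.01, 0.92, -0.0, 0.0, 0.0, 0] ,
[-0.0, 0.01, 0.93, -0.0, 0.0, 0.0, 0] ,
[-0.01, 0.01, 0.92, -0.0, 0.0, 0.1, 0] 

[-0.0, 0.01, 0.93, -0.0, 0.0, 0.0, 0] ,
end [ 0.4407 -0.2332  0.0715]
```

Emit:
carry_out(
  increments=[
    [0,0.01,0.92,0,0,0.1,0],
    [0,0.01,0.93,0,0,0.1,0],
    [0,0.01,0.92,0,0,0.1,0],
    [0,0.01,0.93,0,0,0,0],
    [0,0,0.92,0,0,0,0],
  ],
)

```text
t: 12.58
tool_pos: [0.4418, -0.2328, 0.0944]
eef_rot: [[0.993, 0.117, 0.0], [0.117, -0.993, 0.0], [0.0, -0.0, -1.0]]
contact_force: [0.5, 0.4, 0.3]
opening: 0.0877
```

Emit:
carry_out(
  increments=[
    [0,0,0.93,0,0,0,0],
    [0,0,0,0,0,0,0],
  ],
)

```text
t: 12.82
tool_pos: [0.4405, -0.2324, 0.0706]
eef_rot: [[0.993, 0.117, -0.003], [0.117, -0.993, 0.002], [-0.003, -0.002, -1.0]]
contact_force: [0.5, -0.7, 0.9]
opening: 0.0877
```

Emit:
carry_out(
  increments=[
    [0,0,0,0,0,0,0.6],
    [0,0,0,0,0,0,0.8],
    [0,0,0,0,0,0,1],
    [0,0,0,0,0,0,1],
    [0,0,0,0,0,0,1],
  ],
  newtons=25,
)

```text
t: 13.45
tool_pos: [0.4413, -0.2341, 0.0721]
eef_rot: [[0.993, 0.115, 0.0], [0.115, -0.993, -0.0], [0.0, 0.0, -1.0]]
contact_force: [-0.3, 0.1, 0.5]
opening: 0.0414
```

```bash
python3 snap.py w5
```

```text
t 13.45 p [ 0.4413 -0.2341  0.0721] F [-0.29  0.09  0.5 ] op 0.0414
[[0.9933, 0.1153, 0.0003], [0.1153, -0.9933, -0.0001], [0.0002, 0.0002, -1.0]]
```

View pics/w5.png

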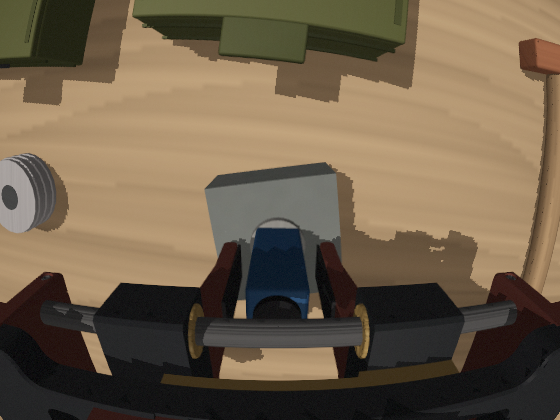

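Emit:
carry_out(
  increments=[
    [0,0,0,0,0,0,1],
    [0,0,0,0,0,0,1],
    [0,0,0,0,0,0,1],
    [0,0,0,0,0,0,1],
  ],
  newtons=30,
)

```text
t: 14.0
tool_pos: [0.4412, -0.234, 0.0719]
eef_rot: [[0.993, 0.115, -0.0], [0.115, -0.993, 0.0], [-0.0, -0.0, -1.0]]
contact_force: [0.2, 0.8, 1.0]
opening: 0.0263
```

Emit:
carry_out(
  increments=[
    [0,0,-0.3,0,0,0,1],
    [0,0,-0.6,0,0,0,1],
    [0,0,-0.9,0,0,0,1],
    [0,0,-1,0,0,0,1],
    [0,0,-1,0,0,0,1],
  ],
)

```text
t: 14.62
tool_pos: [0.4412, -0.2341, 0.1687]
eef_rot: [[0.993, 0.115, 0.001], [0.115, -0.993, -0.0], [0.001, 0.0, -1.0]]
contact_force: [0.9, -0.1, -1.7]
opening: 0.0261
```

Emit:
carry_out(
  increments=[
    [0,0,-1,0,0,0,1],
    [0,0,-1,0,0,0,1],
    [0,0,-0.6,0,0,0,1],
    [0,0,0,0,0,0,1],
  ],
)

```text
t: 15.12
tool_pos: [0.4417, -0.2343, 0.2331]
eef_rot: [[0.993, 0.115, 0.002], [0.115, -0.993, -0.001], [0.002, 0.001, -1.0]]
contact_force: [1.2, 0.7, -1.9]
opening: 0.0259
```

Run:
```python
from h import *
s=st()
for n,(x0,y0) in (('side',(300,60)),('scene',(130,80))):
    im=r.grab_frame(n);cv2.imwrite(f'pics/{n}5.png',cv2.convertScaleAbs(cv2.resize(im[y0:y0+150,x0:x0+200,::-1],None,fx=4,fy=4,interpolation=cv2.INTER_CUBIC),alpha=1.6,beta=10))
plan((.645,.221,.22),6.7,20,1)
```

```text
t 15.125 p [ 0.4417 -0.2343  0.2331] F [ 1.15  0.66 -1.9 ] op 0.0259
[[0.9933, 0.1153, 0.0023], [0.1153, -0.9933, -0.0011], [0.0021, 0.0013, -1.0]]
[0.51, -0.86, 0.02, -0.0, 0.0, -0.0, 1] ,
[0.51, -0.86, 0.02, -0.0, 0.0, -0.0, 1] ,
[0.51, -0.86, 0.02, -0.0, 0.0, -0.0, 1] ,
[0.51, -0.86, 0.02, -0.0, 0.0, -0.0, 1] ,
[0.51, -0.86, 0.02, -0.0, 0.0, -0.0, 1] 

[0.51, -0.86, 0.02, -0.0, 0.0, -0.0, 1] ,
[0.51, -0.86, 0.02, -0.0, 0.0, -0.0, 1] ,
[0.51, -0.85, 0.02, -0.0, 0.0, -0.0, 1] ,
[0.51, -0.86, 0.02, -0.0, 0.0, -0.0, 1] ,
[0.51, -0.85, 0.02, -0.0, 0.0, -0.0, 1] 

[0.51, -0.86, 0.03, -0.0, 0.0, -0.0, 1] ,
[0.51, -0.85, 0.02, -0.0, 0.0, -0.0, 1] ,
[0.51, -0.86, 0.03, -0.0, 0.0, -0.0, 1] ,
[0.51, -0.85, 0.02, -0.0, 0.0, -0.0, 1] ,
[0.51, -0.86, 0.03, -0.0, 0.0, -0.0, 1] 

[0.51, -0.85, 0.02, -0.0, 0.0, -0.0, 1] ,
[0.51, -0.86, 0.03, -0.0, 0.0, -0.0, 1] ,
[0.52, -0.85, 0.02, -0.0, 0.0, -0.0, 1] ,
[0.51, -0.86, 0.03, -0.0, 0.0, -0.0, 1] ,
[0.52, -0.85, 0.02, -0.0, 0.0, -0.1, 1] 

end [0.6451 0.221  0.2201]
```

View pics/side5.png

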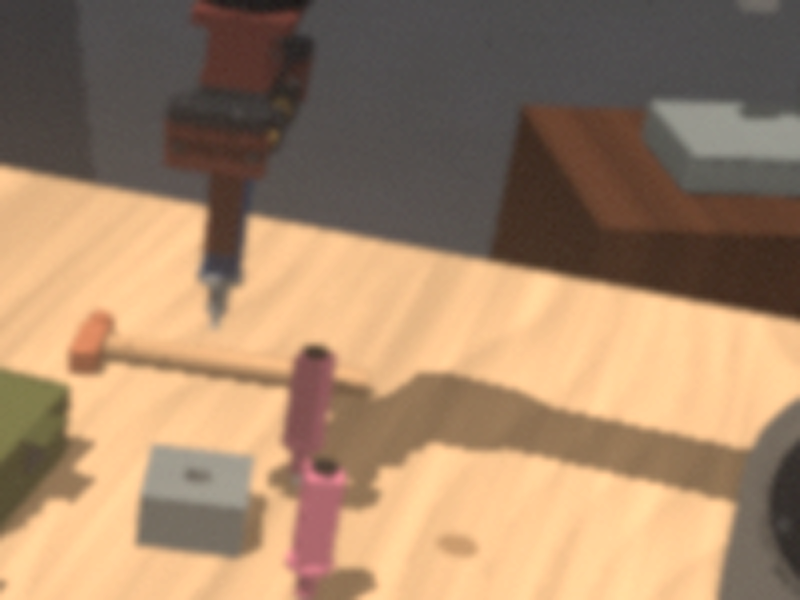

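View pics/scene5.png

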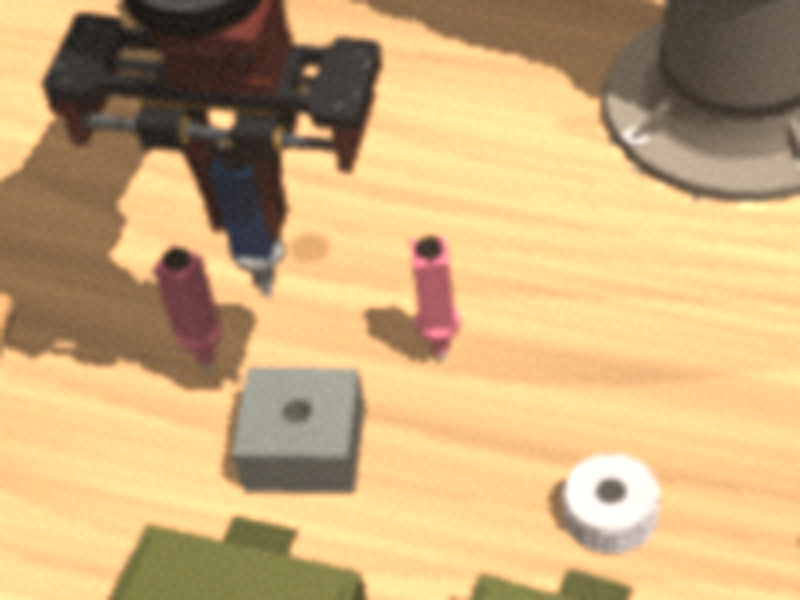

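Run:
```python
from h import *
S=model('scene');D=model('side')
print(tri(ray(S,196.25,153.25),ray(D,354,141.5)),onz(S,196.25,153.25,.168),onz(D,354,141.5,.168))
print(proj(S,(.4415,-.2335,.168)),proj(D,(.4415,-.2335,.168)))
```

```text
(array([ 0.43967133, -0.2371763 ,  0.16695381]), np.float64(0.0035233567148012573)) [ 0.44245354 -0.23522736  0.168     ] [ 0.43879448 -0.23834366  0.168     ]
[197.01095156 153.10915199] [352.57066362 141.96355854]
```

Emit:
carry_out(
  increments=[
    [0.51,-0.86,0.02,0,0,0,1],
    [0.51,-0.86,0.02,0,0,0,1],
    [0.51,-0.86,0.02,0,0,0,1],
    [0.51,-0.86,0.02,0,0,0,1],
    [0.51,-0.86,0.02,0,0,0,1],
  ],
)

```text
t: 15.85
tool_pos: [0.4916, -0.1191, 0.2281]
eef_rot: [[0.993, 0.115, -0.002], [0.115, -0.993, 0.001], [-0.002, -0.001, -1.0]]
contact_force: [-0.7, -1.1, -1.7]
opening: 0.0258
```

Emit:
carry_out(
  increments=[
    [0.51,-0.86,0.02,0,0,0,1],
    [0.51,-0.86,0.02,0,0,0,1],
    [0.51,-0.85,0.02,0,0,0,1],
    [0.51,-0.86,0.02,0,0,0,1],
    [0.51,-0.85,0.02,0,0,0,1],
  ],
)

```text
t: 16.48
tool_pos: [0.5426, -0.0056, 0.2254]
eef_rot: [[0.993, 0.116, -0.003], [0.116, -0.993, 0.0], [-0.003, -0.0, -1.0]]
contact_force: [0.9, -0.3, -2.5]
opening: 0.0258
```

Emit:
carry_out(
  increments=[
    [0.51,-0.86,0.03,0,0,0,1],
    [0.51,-0.85,0.02,0,0,0,1],
    [0.51,-0.86,0.03,0,0,0,1],
    [0.51,-0.85,0.02,0,0,0,1],
    [0.51,-0.86,0.03,0,0,0,1],
  ],
)

```text
t: 17.1
tool_pos: [0.5936, 0.1078, 0.222]
eef_rot: [[0.993, 0.115, -0.003], [0.115, -0.993, -0.001], [-0.003, 0.0, -1.0]]
contact_force: [0.3, 0.1, -2.4]
opening: 0.026
```

Emit:
carry_out(
  increments=[
    [0.51,-0.85,0.02,0,0,0,1],
    [0.51,-0.86,0.03,0,0,0,1],
    [0.51,-0.85,0.02,0,0,0,1],
    [0.5,-0.8,0.03,0,0,0,1],
    [0,0,0,0,0,0,1],
  ],
)

```text
t: 17.73
tool_pos: [0.6347, 0.1995, 0.2205]
eef_rot: [[0.993, 0.118, -0.001], [0.118, -0.993, 0.001], [-0.001, -0.001, -1.0]]
contact_force: [-0.1, -0.2, -2.1]
opening: 0.0259
```

Run:
```python
from h import *
st();plan((.645,.221,.165),6.7,3,1)
```

```text
t 17.725 p [0.6347 0.1995 0.2205] F [-0.12 -0.2  -2.07] op 0.0259
[[0.993, 0.1185, -0.001], [0.1185, -0.993, 0.0012], [-0.0008, -0.0013, -1.0]]
[0.17, -0.27, 0.74, -0.0, 0.0, 0.0, 1] ,
[0.17, -0.27, 0.74, -0.0, 0.0, 0.1, 1] ,
[0.17, -0.26, 0.74, -0.1, 0.0, 0.0, 1] ,
end [0.6449 0.2209 0.165 ]
```

Emit:
carry_out(
  increments=[
    [0.17,-0.28,0.74,0,0,0,1],
    [0.17,-0.28,0.74,0,0,0,1],
    [0.08,-0.3,0.74,0,0,0,1],
    [0,0,0.5,0,0,0,1],
    [0,0,0,0,0,0,1],
  ],
)

```text
t: 18.35
tool_pos: [0.6419, 0.2186, 0.1515]
eef_rot: [[0.993, 0.115, -0.002], [0.115, -0.993, -0.001], [-0.003, 0.001, -1.0]]
contact_force: [0.2, 0.2, -1.9]
opening: 0.0258
```

```bash
python3 snap.py w6
python3 - <<'E'
from h import *
for n,(x0,y0) in (('side',(140,150)),('scene',(290,190))):
    im=r.grab_frame(n);cv2.imwrite(f'pics/{n}6.png',cv2.convertScaleAbs(cv2.resize(im[y0:y0+130,x0:x0+130,::-1],None,fx=4.5,fy=4.5,interpolation=cv2.INTER_CUBIC),alpha=1.8,beta=10))
a=cv2.imread('pics/w6.png');cv2.imwrite('pics/w6c.png',cv2.convertScaleAbs(cv2.resize(a[140:340,190:390],None,fx=3,fy=3,interpolation=cv2.INTER_CUBIC),alpha=1.8,beta=10))
E
```

```text
t 18.35 p [0.6419 0.2186 0.1515] F [ 0.21  0.22 -1.95] op 0.0258
[[0.9933, 0.1153, -0.0025], [0.1153, -0.9933, -0.0013], [-0.0026, 0.001, -1.0]]
```

View pics/side6.png

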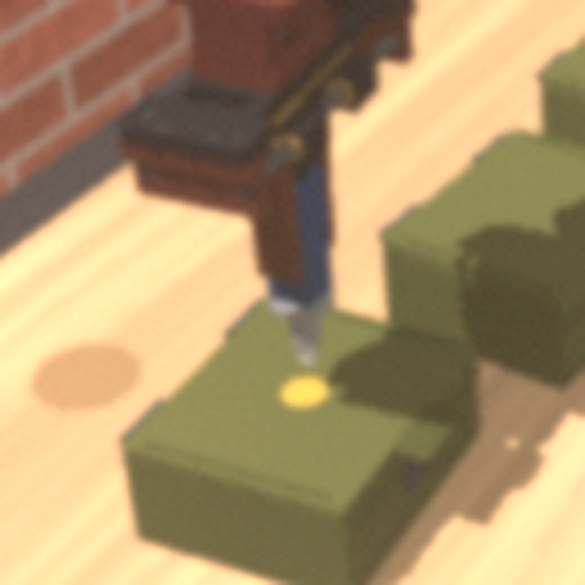

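View pics/scene6.png

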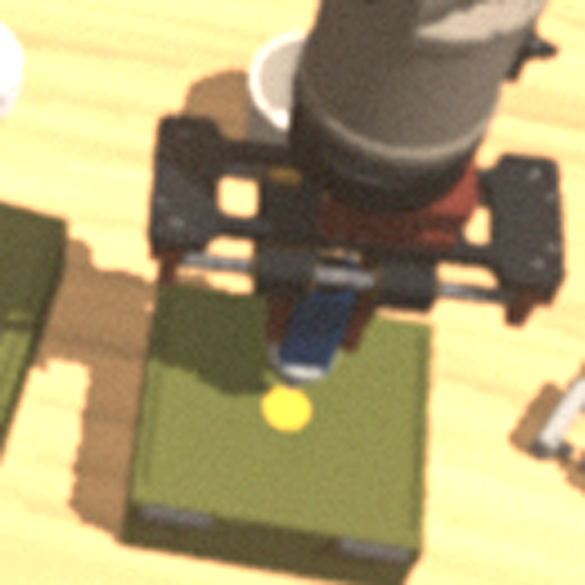

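View pics/w6c.png

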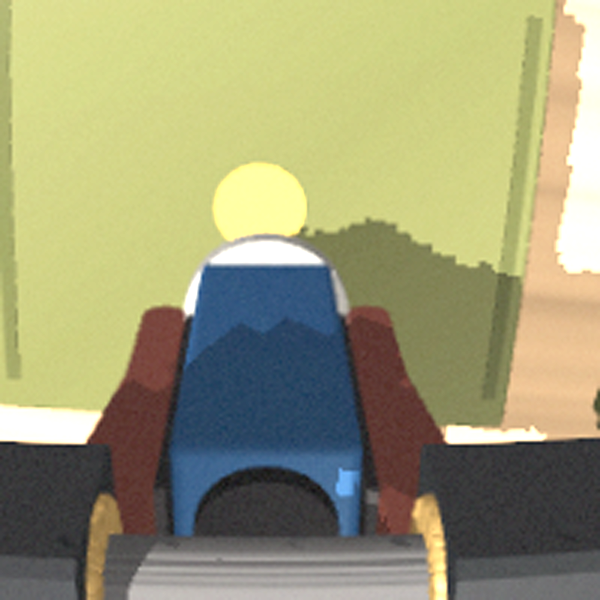

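Run:
```python
from h import *
S=model('scene');D=model('side')
print('tip exp',proj(D,(.6419,.2186,.0866)),'seen',140+307/4.5,150+362/4.5)
print('mark exp',proj(D,(.645,.221,.066)),'seen',140+304/4.5,150+391/4.5, onz(D,140+304/4.5,150+391/4.5,.066), 'tip onz',onz(D,140+307/4.5,150+362/4.5,.0866))
im=cv2.imread('pics/scene6.png')
m=__import__('pickle').load(open('pics/w6.pkl','rb'))
print('w mark circle', onz(m,190+260/3,140+208/3,.066))
plan((.645,.2212,.1335),6.7,2,1)
```

```text
tip exp [207.71165733 230.12970904] seen 208.22222222222223 230.44444444444446
mark exp [206.75959552 237.09564399] seen 207.55555555555554 236.88888888888889 [0.64375535 0.21946566 0.066     ] tip onz [0.64013545 0.21906502 0.0866    ]
w mark circle [0.64486273 0.22116784 0.066     ]
[0.04, -0.04, 0.41, -0.0, -0.0, -0.0, 1] ,
[0.04, -0.04, 0.41, -0.0, -0.1, -0.1, 1] ,
end [0.6451 0.2213 0.1334]
```

Emit:
carry_out(
  increments=[
    [0.06,-0.04,0.41,0,0,0,1],
    [0.06,-0.04,0.3,0,0,0,1],
    [0,0,0,0,0,0,1],
    [0,0,0,0,0,0,1],
  ],
)

```text
t: 19.0
tool_pos: [0.6456, 0.2216, 0.1354]
eef_rot: [[0.993, 0.115, 0.0], [0.115, -0.993, 0.0], [0.0, -0.0, -1.0]]
contact_force: [1.2, -0.4, -3.3]
opening: 0.026
```

```bash
python3 -c "
from h import *
st();plan((.6448,.2208,.1335),6.7,1,1)"
```

```text
t 19.0 p [0.6456 0.2216 0.1354] F [ 1.18 -0.39 -3.25] op 0.026
[[0.9933, 0.1154, 0.0], [0.1154, -0.9933, 0.0001], [0.0, -0.0, -1.0]]
[-0.03, 0.03, 0.08, -0.0, -0.0, -0.1, 1] ,
end [0.6449 0.2208 0.1334]
```

Emit:
carry_out(
  increments=[
    [-0.02,0.02,0.08,0,0,0,1],
    [0,0,0,0,0,0,1],
  ],
)

```text
t: 19.25
tool_pos: [0.645, 0.2208, 0.1334]
eef_rot: [[0.993, 0.115, 0.0], [0.115, -0.993, -0.0], [-0.0, 0.0, -1.0]]
contact_force: [0.1, 0.2, -1.2]
opening: 0.0255
```

Emit:
carry_out(
  increments=[
    [0,0,0.04,0,0,0,1],
    [0,0,0.04,0,0,0,1],
    [0,0,0.04,0,0,0,1],
    [0,0,0,0,0,0,1],
  ],
)

```text
t: 19.75
tool_pos: [0.6451, 0.221, 0.1305]
eef_rot: [[0.993, 0.115, 0.0], [0.115, -0.993, 0.0], [0.0, -0.0, -1.0]]
contact_force: [-0.7, 0.4, -0.4]
opening: 0.026
```

Emit:
carry_out(
  increments=[
    [0,0,0.04,0,0,0,1],
    [0,0,0.04,0,0,0,1],
    [0,0,0,0,0,0,1],
    [0,0,0,0,0,0,1],
  ],
)

```text
t: 20.25
tool_pos: [0.6451, 0.221, 0.1285]
eef_rot: [[0.993, 0.115, 0.0], [0.115, -0.993, -0.0], [0.0, 0.0, -1.0]]
contact_force: [-0.4, 0.2, 0.6]
opening: 0.026
```

Emit:
carry_out(
  increments=[
    [0,0,0.05,0,0,0,1],
    [0,0,0.05,0,0,0,1],
    [0,0,0.04,0,0,0,1],
    [0,0,0,0,0,0,1],
    [0,0,0,0,0,0,1],
  ],
)

```text
t: 20.88
tool_pos: [0.6451, 0.221, 0.125]
eef_rot: [[0.993, 0.115, 0.0], [0.115, -0.993, -0.0], [0.0, 0.0, -1.0]]
contact_force: [0.2, -0.3, 1.1]
opening: 0.0258
```

```bash
python3 - <<'E'
from h import *
f=[]
for i in range(12):
    if i==0: im=r.grab_frame('side')
    elif i==1: im2=r.grab_frame('scene')
    else: r.grab_frame('wrist')
    s=r.get_state();f.append(s['contact_force'])
print(np.mean(f,0),np.std(f,0));st()
cv2.imwrite('pics/side7.png',cv2.convertScaleAbs(cv2.resize(im[170:280,150:260,::-1],None,fx=5.4,fy=5.4,interpolation=cv2.INTER_CUBIC),alpha=1.8,beta=10))
cv2.imwrite('pics/scene7.png',im2[:,:,::-1])
E
python3 snap.py w7
```

```text
[-0.52199022 -0.40861597  0.93542129] [0.36436199 0.42626577 0.40845042]
t 21.475 p [0.6451 0.221  0.1249] F [-0.68 -0.76  0.18] op 0.0256
[[0.9933, 0.1153, 0.0001], [0.1153, -0.9933, 0.0], [0.0001, -0.0, -1.0]]
t 21.475 p [0.6451 0.221  0.1249] F [-0.68 -0.76  0.18] op 0.0256
[[0.9933, 0.1153, 0.0001], [0.1153, -0.9933, 0.0], [0.0001, -0.0, -1.0]]
```

View pics/side7.png

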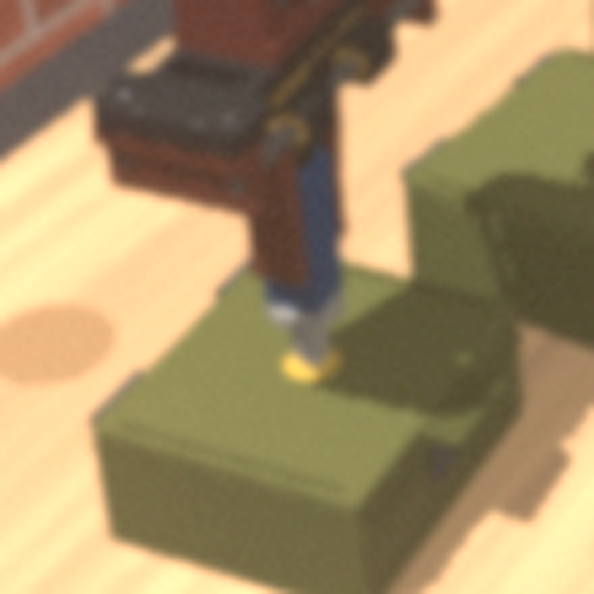

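View pics/scene7.png

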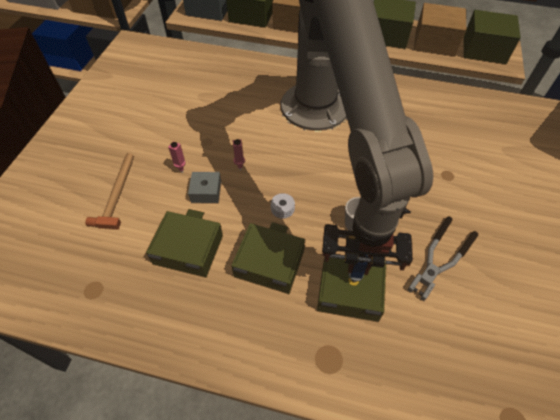

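View pics/w7.png

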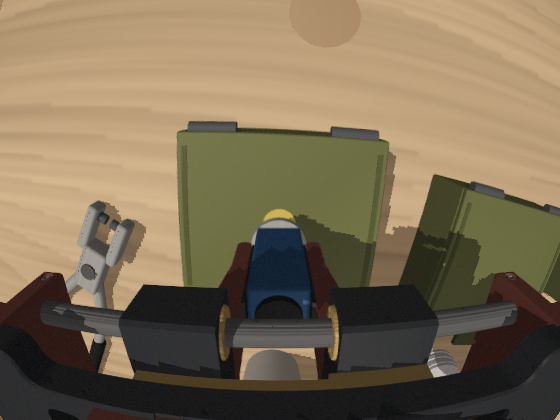

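Run:
```python
from h import *
st(); print(r.job_done()); st()
```

```text
t 21.525 p [0.6451 0.221  0.1249] F [-0.85  0.02  1.14] op 0.0256
[[0.9933, 0.1154, 0.0001], [0.1154, -0.9933, 0.0001], [0.0002, -0.0, -1.0]]
the job is handed in; nothing more can be done
None
the job is handed in; nothing more can be done
```

The lid is shut, and the job was handed in at 21.5 s with the blue probe still held upright on the yellow spot.

- **Lid:** I pushed it down near its front edge with the closed fingers. It stopped firmly at 66.2 mm above the bench, and pushing up to 21.5 N did not move it further. The pictures afterwards show it level.
- **Probe:** I gripped it at about z = 45 mm, lifted it straight out of the stand, and lowered it onto the spot. The tool reads exactly vertical.
- **Position:** the tool is at (0.645, 0.221) and the spot measured (0.645, 0.221). The side view puts the tip within about 2 mm of the spot's centre.
- **Press depth:** the tool height puts the tip about 6 mm of its 12 mm in. The averaged force rose about 2.7 to 3.0 N over the free-hanging reading, which means about 5 to 6 mm.
- **Other objects:** the last pictures show the cup, washers, hammer, squeezer and pink look-alikes where they were.

**Disagreements:**
- The side camera read up to about 4 mm differently from the other two views, so I relied on the wrist and scene views.
- Force readings scattered by about 0.4 N around that average, so the depth from force is only approximate.
- The first estimate of the lid angle varied from 0.8 to 1.0 rad, but the push path worked for all of that range.

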